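# Clip drawer fronts into a delivery rack and shut its gate

### The job

Get the delivery rack ready to go: two of the painted drawer fronts are still standing out in their loading channels. Push each of them along its own channel until it is fully home and the spring clip has snapped shut behind it, then swing the rack's gate closed across the fronts. Leave the front that is already clipped in where it is, and do not shove the tape roll, the sanding block or the paint can about.

Things in the scene. Friction and masses are not known exactly. Their poses are not given: they have to be found in the camera images.
- rack: Delivery rack fixed to the bench: plywood base 300 x 310 x 10 mm, carrying four parallel slots at 60 mm pitch and a swing gate. Origin: centre of the underside. x runs along the slots from the loading side (towards the robot) to the back stops, y across to the left, z up. A keeper post 84 mm high, against which the closed gate's end rests, stands at x = 22, y = -140 mm.
- gate_hinge (a point): Point on the gate's vertical hinge axis, 63 mm above the bench, at the rack's left edge (rack x = 8, y = 140 mm). Post and collar are 25 mm across and reach 83 mm above the bench. Axes as the rack's.
- slot_a: One of the four equal slots (in any of the four places), holding front_a. Origin: middle of its underside, 10 mm above the bench; axes as the rack's. Floor 14 mm above the bench. x = -145 to 0 mm: loading channel, 21 mm wide, walls 29 mm high above the bench. x = 26 to 138 mm: two grey fins, flared at the mouth, then 23 mm apart, 76 mm high above the bench. Rubber-faced stop at x = 134 mm.
- slot_b: A slot like slot_a, holding front_b.
- slot_c: A slot like slot_a, holding front_c. (The fourth slot is empty.)
- front_a: White slab drawer front, 110 x 18 x 75 mm (x, y, z), about 0.13 kg, standing on edge in slot_a. Origin: centre of its underside; x along the slot; the near edge at x = -55 mm; top 89 mm above the bench. Starts at slot x = -80 to -50 mm, clear of the clip. Home at the stop: slot x = 79 mm; clipped, at most 3.5 mm less. Sliding takes about 1 N, opening the clip about 10 N, then 3 N until home.
- front_b: A drawer front exactly like front_a, standing out in slot_b in the same way.
- front_c: A drawer front exactly like front_a, already home and clipped in slot_c.
- clip_a (a joint): Spring clip of slot_a, bent steel sheet on the slot's +y side at slot x = -4 to 68 mm, 18 to 34 mm above the bench. Angle (rad): 0 when shut, its lip then standing across the channel, just behind the near edge of a front that is home; about 0.07 to 0.12 while a front holds it aside. It springs back by itself.
- clip_b (a joint): Spring clip of slot_b, as clip_a.
- clip_c (a joint): Spring clip of slot_c, as clip_a.
- gate (a joint): Swing gate, angle (rad): 0 when closed, straight across all four slots; 1.57 when it points from its hinge straight to the loading side (-x of the rack); at most 1.95. Starts open at 1.6 to 1.85 and stays where it is left (hinge friction about 0.12 N m). Closed, it clears fronts that are home by about 6 mm; one standing proud blocks it.
- gate_mid (a point): Middle of the gate's bar, 140 mm from the hinge axis: an aluminium tube 12 mm thick, 52 to 74 mm above the bench, reaching 282 mm from the hinge axis, a rubber strip on the side towards the fronts and a black upright pin on top near the free end. x is square to the bar (to the back stops when closed), y from the free end to the hinge, z up.
- tape_roll: Bystander: roll of masking tape lying flat, 96 mm across, 36 mm high, beside the rack's right (-y) side. Origin: centre of its underside.
- sanding_block: Bystander: cork sanding block 107 x 67 x 30 mm beside the rack's left (+y) side near the back. Origin: centre of its underside.
- paint_can: Bystander: closed paint can, 104 mm across, 122 mm high. Origin: centre of its underside.
Mind the look-alikes: they are no part of the job. Leave any brown look-alike of the front_a alone.

How it is judged:
By the outcome, as a careful person would: the job done as asked, in the order asked, and still so for the second after the job is handed in, with the robot touching nothing.
It also fails if it takes over 58 s, if anything falls off the work surface, if the arm or the gripper's body presses on something with over 40 N, if the wrist force passes 120 N, or if a joint passes its speed limit or range.

### The arm

A 6-joint arm with a two-finger parallel gripper is mounted at the origin on the work surface. World frame = base frame: x ahead of the robot, y to its left, z up, the work surface at z = 0. Lengths are in mm, angles in rad, forces in N, time in s.
With the tool pointing down it reaches from about 325 to 900 mm from the base axis. Payload 3.5 kg.
Tool frame: the origin (TCP) lies midway between the tips of the shut fingers; the grasp point (between the pads) lies 19 mm behind it (bot.pinch_z is the distance from the TCP to the grasp point, in mm); z points along the fingers, y is the direction in which the jaws open and shut (so a half turn about z gives the same grasp; the last joint's range is limited). The gripper opens to 85 mm and grips with 20 to 120 N. Pads are 22 mm wide; open, the fingers measure 114 mm over their backs; the gripper's body (76 mm by 85 mm) begins 54 mm behind the grasp point. The pads swing forward as they close: fully open they stand 13 mm farther back than shut.
Start: joints at [1.169, 0.276, -0.026, 1.268, 0, 1.467], TCP at [183.99, 597.302, 231.313] pointing down, gripper open.
Joint ranges: [-3.12, 3.12], [-0.85, 1.88], [-1.08, 1.24], [-1.95, 2.15], [-1.57, 1.53], [-3.14, 3.14]. Speed limits (rad/s): [2.57, 2.57, 3.14, 3.14, 3.14, 3.14].

### API

Orientations are given as [roll, pitch, yaw] about the fixed x, y, z axes, in that order (R = Rz(yaw) Ry(pitch) Rx(roll)).
In Python, from rig import bot gives the robot as it stands.
- The arm moves only by the tool jog_arm, never from a script. Its argument "targets" is a list of rows, each a list of 5 numbers: the closure in counts, from 0 (fully open) to 255 (shut), then the shift along the tool's x, y, z in m, then the turn about the tool's z in rad. A call has 1 to 12 rows; each row is the pose to reach, as a shift and turn from the pose commanded when the call began, along the tool's axes at that moment; what a row does not reach only later rows make up. A row lasts 1/10 s, in which the tool goes at most 50 mm and 8.59 degrees, less where a joint would pass 70% of its speed; a pose out of reach is approached as far as the arm can. A call with a gripper value outside its range is refused whole. The fingers move at their own pace and stop on an object; the grip force is fixed at half the most. Time passes only in rows, so rows that repeat a pose let the fingers close. It gives the time, the measured TCP pose, the force and the opening at its end, in the units of the state.
- bot.get_state(): the state, without advancing time (a new reading comes with each control period).
- bot.snapshot(name): name is "scene" or "top" or "wrist"; returns the picture (384x512x3 uint8, blue, green, red); there is no depth.
- bot.camera_model(name): a dict with "mtx" (3x3 intrinsics, pixels), "view" (4x4, takes a point from world to camera coordinates); the wrist camera has in their place "mount" (4x4, takes a point from camera to tool coordinates, whose origin is the TCP and whose axes are the flange's). Camera axes: x right, y up, looking along -z (the intrinsics and any distortion apply to the point x, -y, -z); pixel columns grow to the right and rows downward; lengths in mm; the calibration is good to about 2 mm. A picture is of the moment at which its call begins: read the wrist's pose just before it. camera_model takes no time and is no camera call.
- bot.job_done(): hands the job in, once; it reports no verdict.
The state is a dict: "clock": time; "joint_pos": joint angles; "dq": joint speeds; "effort": joint torques, N m; "position": TCP position; "ee_rot": TCP orientation; "contact_force": force on the tool from outside, world axes, zero at the start; "torque": the same for the moment, N m; "grip_width": finger opening in mm.
Only numpy, scipy, OpenCV 4.12 (cv2) and the standard library are available. Lean on these libraries where they do the work, as an engineer would, in place of code of your own. Each camera call takes 0.05 s, during which the arm holds its last target.

## Working session

There is one attempt and no reset: what is moved stays moved. The work goes in short steps, Python scripts to look and compute and a tool call to move; the robot and the scene stay as the last step left them, time stands still between calls to the robot, and variables do not carry over. Pictures are saved under pics/ and viewed, and the job is handed in when it is done.

Besides the shell and the picture viewer there is one more tool, called after "Emit:" by a JSON object that holds its "method" and its "body", one argument or row to a line. jog_arm: Moves the arm, as the interface text tells. Its arguments: {"type":"object","properties":{"targets":{"type":"array"}},"required":["targets"]}

```bash
mkdir -p pics; ls; python3 - <<'E'
from rig import bot
import cv2
print(bot.get_state())
for n in("scene","top"):
    cv2.imwrite(f"pics/{n}0.png",bot.snapshot(n)); print(n,bot.camera_model(n))
print(bot.camera_model("wrist"))
E
```

```text
pics
{'clock': 0.0, 'joint_pos': array([ 1.16860905e+00,  2.77184459e-01, -2.79153649e-02,  1.26801269e+00,
        3.39341213e-05,  1.46737412e+00]), 'dq': array([-0.00101666,  0.00035366,  0.00052874,  0.00160527, -0.0014445 ,
       -0.00073396]), 'effort': array([-1.21864163e-03, -4.45511699e+01,  2.95202869e+01,  1.64198148e-02,
       -1.30264734e-04,  8.02374018e-06]), 'position': array([183.66164729, 596.57004642, 230.11152365]), 'ee_rot': array([-3.13929235e+00, -2.72870683e-04,  2.84282723e+00]), 'contact_force': array([0.5726161 , 0.03380591, 0.40570246]), 'torque': array([-0.05783145,  0.00721597,  0.04663825]), 'grip_width': 85.21709877846737}
scene {'mtx': array([[440.95248836,   0.        , 263.66393954],
       [  0.        , 440.95248836, 188.2251431 ],
       [  0.        ,   0.        ,   1.        ]]), 'view': array([[-4.95817434e-01,  8.68415614e-01, -4.40377627e-03,
         2.51505619e+02],
       [-6.24040639e-01, -3.52757090e-01,  6.97234334e-01,
         2.81965504e+02],
       [ 6.03935719e-01,  3.48449074e-01,  7.16829750e-01,
        -1.74398307e+03],
   
[... 414 characters left out ...]
26563333e+02],
       [-1.00669801e-01,  2.92265612e-03,  9.94915599e-01,
        -1.03739093e+03],
       [ 0.00000000e+00,  0.00000000e+00,  0.00000000e+00,
         1.00000000e+00]])}
{'mtx': array([[315.23844791,   0.        , 245.57803356],
       [  0.        , 315.23844791, 194.16416235],
       [  0.        ,   0.        ,   1.        ]]), 'mount': array([[ 1.26844153e-03,  9.63273342e-01,  2.68519758e-01,
         6.78715184e+01],
       [ 9.99999183e-01, -1.18011524e-03, -4.90343591e-04,
         1.98027795e-01],
       [-1.55450651e-04,  2.68520161e-01, -9.63274052e-01,
        -1.43510272e+02],
       [ 0.00000000e+00,  0.00000000e+00,  0.00000000e+00,
         1.00000000e+00]])}
```

View pics/scene0.png

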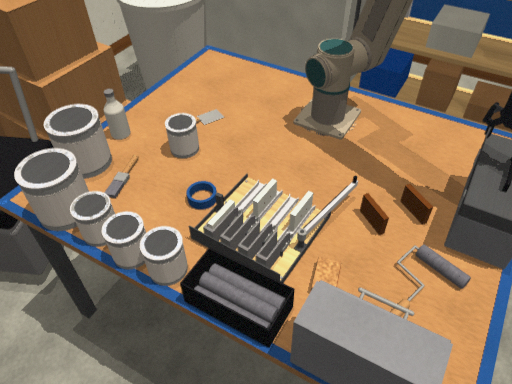

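View pics/top0.png

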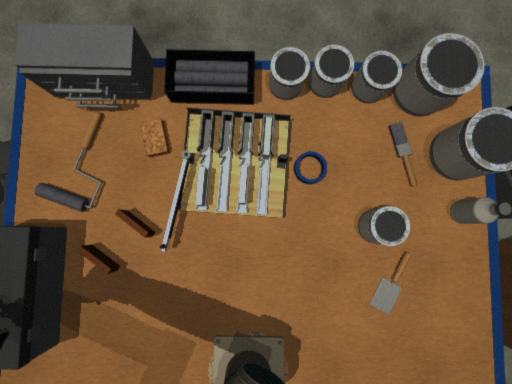

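```bash
python3 - <<'E'
import cv2
t=cv2.imread('pics/top0.png')
cv2.imwrite('pics/top0c.png',cv2.resize(t[110:310,150:360],None,fx=3.6,fy=3,interpolation=cv2.INTER_CUBIC)[:,:])
s=cv2.imread('pics/scene0.png')
print(cv2.resize(t[110:310,150:360],None,fx=3.6,fy=3).shape)
cv2.imwrite('pics/scene0c.png',cv2.resize(s[140:340,180:440],None,fx=3,fy=3,interpolation=cv2.INTER_CUBIC))
E
```

```text
(600, 756, 3)
```

View pics/top0c.png

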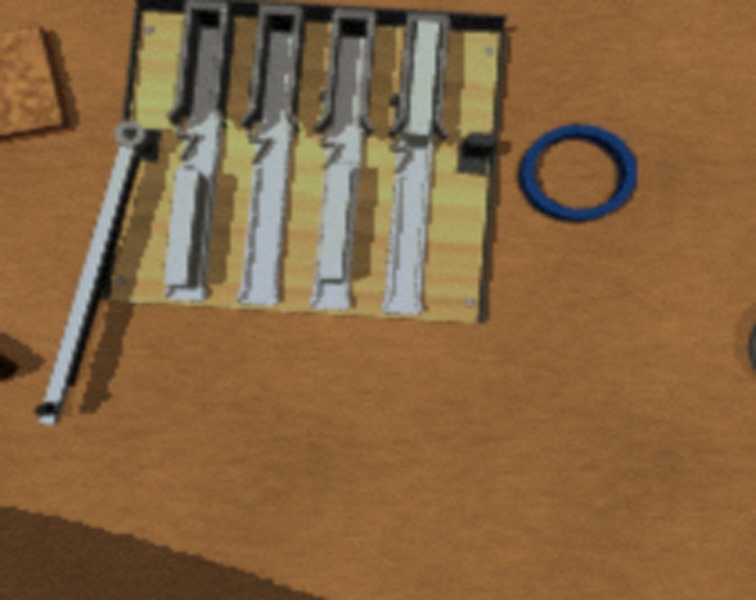

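View pics/scene0c.png

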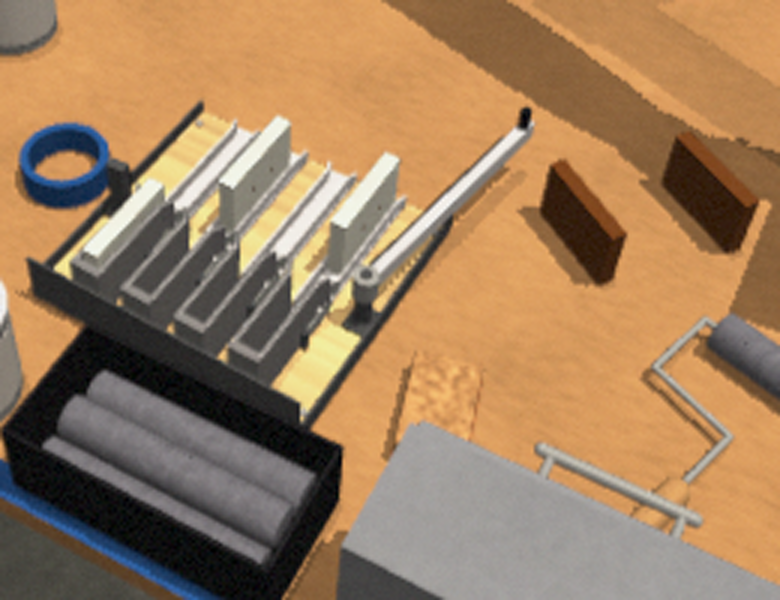

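The top view shows the rack with four slots. White fronts stand out in slot 1 (about 200,190) and slot 3 (about 243,190). A white front is home in slot 4 (about 268,135), and slot 2 is empty. The gate hinge is at about (186,154) and its free end at about (164,248).

Look-alikes:
- Brown slabs at (135,222) and (99,257): leave alone.
- Home front at (268,135), which is front_c: leave alone.

The targets are the white fronts at (200,190) and (243,190). Next I fit the rack pose.

```bash
cat > h.py <<'E'
import numpy as np, cv2
from rig import bot
def proj(name,P):
    m=bot.camera_model(name); V=m["view"];K=m["mtx"]
    P=np.atleast_2d(P); c=P@V[:3,:3].T+V[:3,3]
    q=np.c_[c[:,0],-c[:,1],-c[:,2]]@K.T
    return q[:,:2]/q[:,2:]
def ray(name,u,v,z):
    m=bot.camera_model(name); V=m["view"];K=m["mtx"]
    d=np.linalg.inv(K)@[u,v,1]; d=np.array([d[0],-d[1],-d[2]])
    R=V[:3,:3]; o=-R.T@V[:3,3]; w=R.T@d
    return o+w*(z-o[2])/w[2]
def rack(p,P):
    P=np.atleast_2d(P).astype(float);c,s=np.cos(p[2]),np.sin(p[2])
    return np.c_[p[0]+c*P[:,0]-s*P[:,1],p[1]+s*P[:,0]+c*P[:,1],P[:,2]]
E
python3 - <<'E'
from h import *
from scipy.optimize import least_squares
# top crop px -> image
T=lambda x,y:(150+x/3.6-.35,110+y/3-.33)
S=lambda x,y:(180+x/3-.33,140+y/3-.33)
obs=[("top",(-150,155,10),T(110,301)),("top",(-150,-155,10),T(482,322)),("top",(8,140,83),T(129,131)),
("top",(138,78,76),T(187,6)) ,("scene",(8,140,83),S(368,274)),("scene",(-150,155,10),S(450,225))]
obs=[o for i,o in enumerate(obs) if i!=3]
def f(p): return np.concatenate([proj(n,rack(p,P))[0]-uv for n,P,uv in obs])
r=least_squares(f,[750,100,0]);print(r.x,r.fun.round(1).reshape(-1,2))
np.save('rk.npy',r.x)
p=r.x;ci=np.linalg.inv
for n,uv in(("a near",T(181,287)),("b near",T(332,280))):
    w=ray("top",*uv,89); print(n,w, 'rack', (np.array([[np.cos(p[2]),np.sin(p[2])],[-np.sin(p[2]),np.cos(p[2])]])@(w[:2]-p[:2])))
w=ray("top",*T(46,410),74);print('free end',w)
E
```

```text
[ 6.10890834e+02  5.24407361e+01 -4.98735010e-02] [[-0.1 -0.6]
 [-1.1 -0.4]
 [-0.2  0.1]
 [-0.5 -0.7]
 [-0.3 -1.1]]
a near [477.76482295 144.11279875  89.        ] rack [-137.53059069   84.92136712]
b near [486.72399397  26.74479169  89.        ] rack [-122.73143266  -31.85406157]
free end [361.17412015 247.53350321  74.        ]
```

```bash
cat > ov.py <<'E'
from h import *
def overlay(name,img,p,box,k,fn,fronts):
    im=cv2.resize(img[box[1]:box[3],box[0]:box[2]],None,fx=k,fy=k,interpolation=cv2.INTER_CUBIC)
    def line(A,B,c):
        a,b=[tuple(int(t) for t in ((q+.5-np.array(box[:2]))*k)) for q in proj(name,rack(p,[A,B]))]
        cv2.line(im,a,b,c,1)
    def rect(x0,x1,y0,y1,z,c):
        Q=[(x0,y0,z),(x1,y0,z),(x1,y1,z),(x0,y1,z)]
        for i in range(4): line(Q[i],Q[(i+1)%4],c)
    rect(-150,150,-155,155,10,(0,0,255))
    for y in(90,30,-30,-90):
        for s in(1,-1): line((26,y+s*11.5,76),(138,y+s*11.5,76),(0,255,0)); line((-145,y+s*10.5,29),(0,y+s*10.5,29),(255,0,255))
    for xc,y in fronts: rect(xc-55,xc+55,y-9,y+9,89,(255,0,0))
    line((8,140,83),(8,140,10),(255,255,0))
    cv2.imwrite(fn,im)
if __name__=="__main__":
    p=np.load('rk.npy'); fr=[(-82.5,90),(-67.7,-30),(79,-90)]
    overlay("top",cv2.imread('pics/top0.png'),p,(170,100,300,225),6,'pics/ovt.png',fr)
    overlay("scene",cv2.imread('pics/scene0.png'),p,(180,160,340,280),5,'pics/ovs.png',fr)
E
python3 ov.py
```

```text
(no output)
```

View pics/ovt.png

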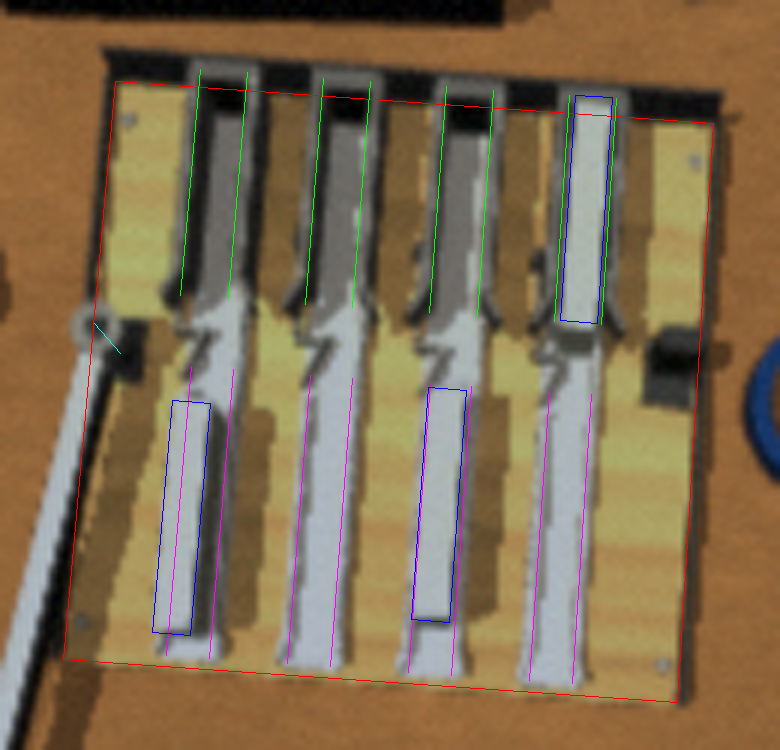

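View pics/ovs.png

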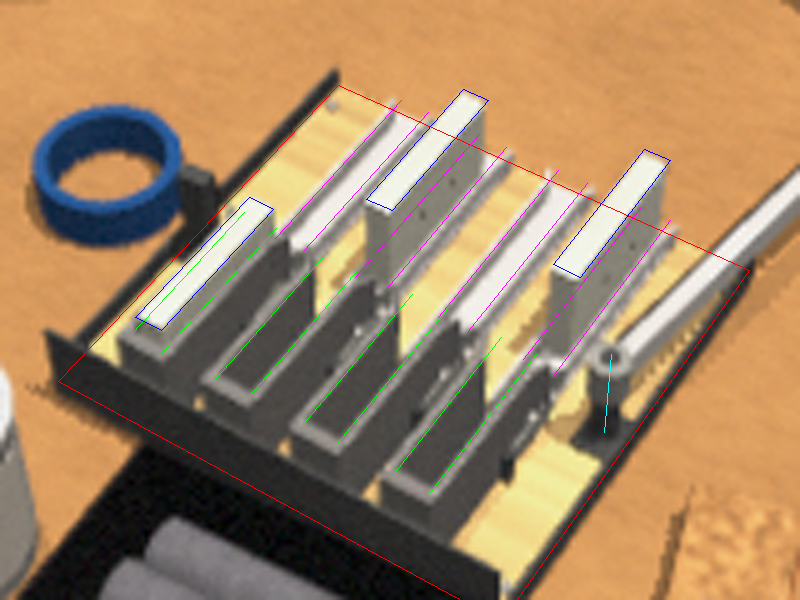

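The overlay agrees with the image to about 1 px (about 3 mm), and the drawn home front_c lands on the real one. Front_a is in the y=+90 slot and front_b in the y=-30 slot. I'll move to behind front_a, with the fist closed and tool x along rack -x.

```bash
cat >> h.py <<'E'
def goto(rx,ry,z,yaw=None,fr=True):
    p=np.load('rk.npy'); s=bot.get_state()
    w=rack(p,[rx,ry,z])[0] if fr else np.array([rx,ry,z])
    y=s["ee_rot"][2]; R=np.array([[np.cos(y),np.sin(y),0],[np.sin(y),-np.cos(y),0],[0,0,-1.]])
    c,sn=np.cos(p[2]),np.sin(p[2]); d=s["position"][:2]-p[:2]
    print('t %.2f rack now %.1f %.1f z %.1f yaw %.3f F'%(s["clock"],c*d[0]+sn*d[1],-sn*d[0]+c*d[1],s["position"][2],y),s["contact_force"].round(1),'grip',round(s["grip_width"],1))
    yt=np.pi+p[2]
    print('world',w.round(1),'shift m',(R.T@(w-s["position"])/1000).round(4),'turn %.3f'%(-((yt-y+np.pi)%(2*np.pi)-np.pi)))
E
python3 - <<'E'
from h import *
goto(-170,90,120); goto(-170,90,32)
E
```

```text
t 0.10 rack now -453.8 522.2 z 230.3 yaw 2.843 F [-0.3 -0.3  0.3] grip 85.6
world [445.6 150.8 120. ] shift m [-0.3815 -0.349   0.1103] turn -0.249
t 0.10 rack now -453.8 522.2 z 230.3 yaw 2.843 F [-0.3 -0.3  0.3] grip 85.6
world [445.6 150.8  32. ] shift m [-0.3815 -0.349   0.1983] turn -0.249
```

Emit:
{"method": "jog_arm", "body": {
  "targets": [
    [255,-0.032,-0.029,0,-0.06],
    [255,-0.064,-0.058,0,-0.12],
    [255,-0.096,-0.087,0,-0.18],
    [255,-0.128,-0.116,0,-0.249],
    [255,-0.16,-0.145,0,-0.249],
    [255,-0.192,-0.174,0.01,-0.249],
    [255,-0.224,-0.203,0.02,-0.249],
    [255,-0.256,-0.232,0.03,-0.249],
    [255,-0.288,-0.261,0.04,-0.249],
    [255,-0.32,-0.29,0.05,-0.249],
    [255,-0.352,-0.32,0.05,-0.249],
    [255,-0.382,-0.349,0.06,-0.249]
  ]
}}

```text
clock: 1.3
position: [447.6, 149.7, 171.7]
ee_rot: [3.141, 0.002, 3.092]
contact_force: [0.7, -0.2, 0.2]
grip_width: -0.1
```

```bash
python3 - <<'E'
from h import *
goto(-170,90,120)
cv2.imwrite('pics/w1.png',bot.snapshot('wrist'));cv2.imwrite('pics/t1.png',bot.snapshot('top'))
E
```

```text
t 1.30 rack now -168.0 89.0 z 171.7 yaw 3.092 F [ 0.7 -0.2  0.2] grip -0.1
world [445.6 150.8 120. ] shift m [0.002  0.001  0.0517] turn -0.000
```

View pics/w1.png

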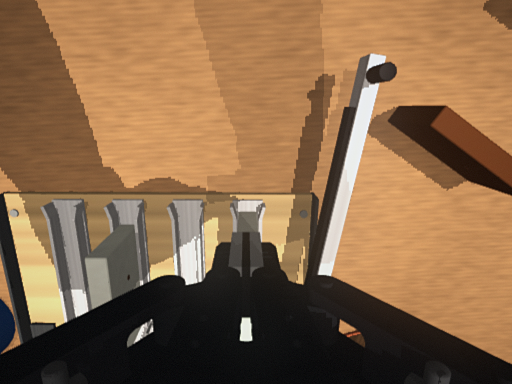

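View pics/t1.png

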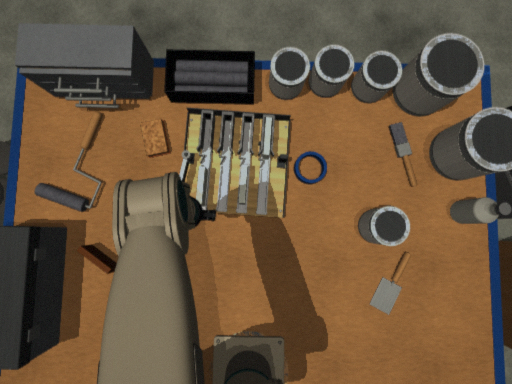

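The wrist view shows the fist (247,250) in line with slot a's channel (248,205). The gate is clear on the right. I'll descend behind front_a.

Emit:
{"method": "jog_arm", "body": {
  "targets": [
    [255,0.001,0.001,0.035,0],
    [255,0.002,0.001,0.07,0],
    [255,0.002,0.001,0.1,0],
    [255,0.002,0.001,0.125,0],
    [255,0.002,0.001,0.138,0],
    [255,0.002,0.001,0.139,0],
    [255,0.002,0.001,0.139,0]
  ]
}}

```text
clock: 2.1
position: [443.8, 152.9, 32.2]
ee_rot: [-3.142, -0.001, 3.093]
contact_force: [-0.6, 0.1, 0.2]
grip_width: 0.1
```

```bash
python3 - <<'E'
from h import *
goto(-120,90,32)
cv2.imwrite('pics/w2.png',bot.snapshot('wrist'));cv2.imwrite('pics/s2.png',cv2.resize(bot.snapshot('scene')[120:300,180:380],None,fx=3,fy=3))
E
```

```text
t 2.10 rack now -171.9 92.0 z 32.2 yaw 3.093 F [-0.6  0.1  0.2] grip 0.1
world [495.5 148.3  32. ] shift m [-0.0519 -0.002   0.0002] turn 0.001
```

View pics/w2.png

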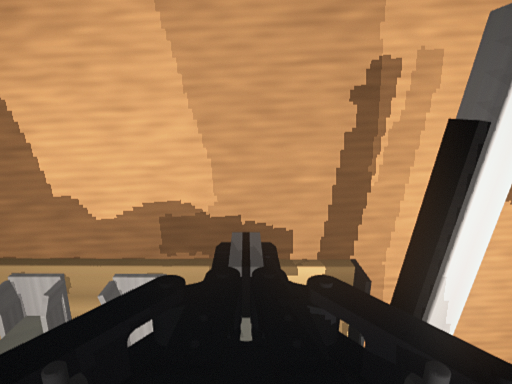

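View pics/s2.png

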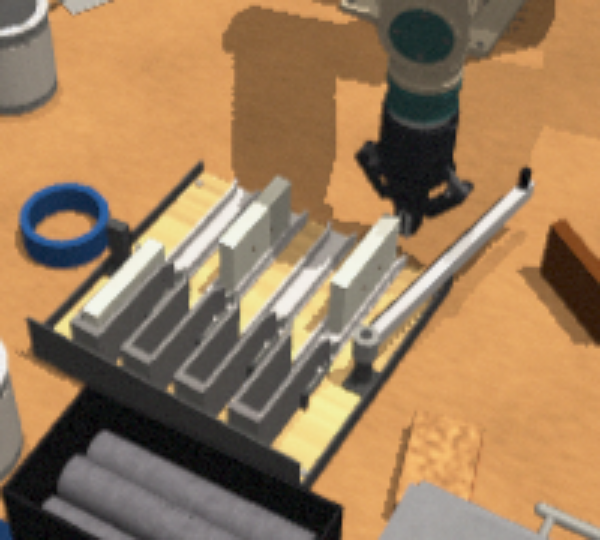

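```bash
python3 - <<'E'
from h import *
cv2.imwrite('pics/s3.png',cv2.resize(bot.snapshot('scene')[150:215,285:365],None,fx=9,fy=9,interpolation=cv2.INTER_CUBIC))
E
```

```text
(no output)
```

View pics/s3.png

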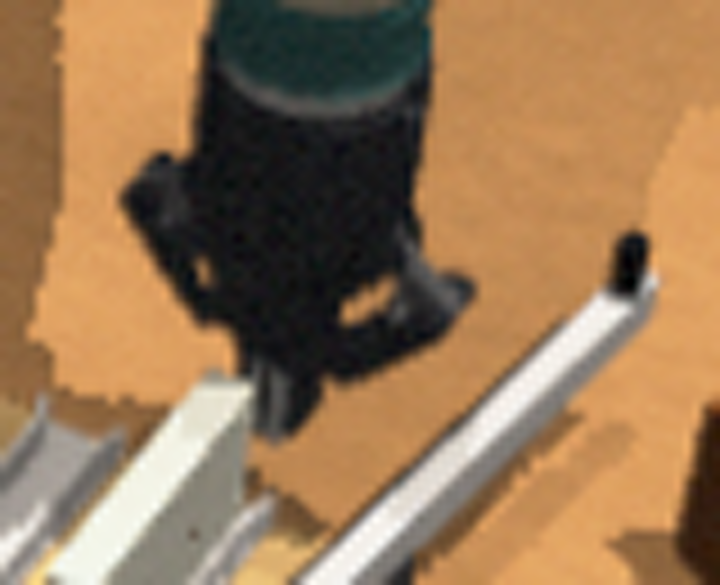

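```bash
python3 - <<'E'
from h import *
p=np.load('rk.npy');m=bot.camera_model('scene');V=m['view'];K=m['mtx'];R=V[:3,:3];o=-R.T@V[:3,3]
e=np.array([np.cos(p[2]),np.sin(p[2]),0]);tcp=bot.get_state()['position']
for x,y in((275,435),(455,310),(475,290),(345,378),(122,200),(130,210),(240,360),(205,325),(320,380)):
    u,v=285+x/9-.5,150+y/9-.5
    d=np.linalg.inv(K)@[u,v,1];w=R.T@[d[0],-d[1],-d[2]]
    q=o+w*(e@(tcp-o)/(e@w)); c=q-tcp
    print((x,y),'lat',round(-np.sin(p[2])*c[0]+np.cos(p[2])*c[1],1),'up',round(c[2],1))
E
```

```text
(275, 435) lat 0.1 up -5.6
(455, 310) lat 58.8 up 88.7
(475, 290) lat 64.5 up 101.1
(345, 378) lat 23.4 up 36.5
(122, 200) lat -66.6 up 75.0
(130, 210) lat -63.3 up 71.9
(240, 360) lat -16.3 up 23.4
(205, 325) lat -30.9 up 32.9
(320, 380) lat 14.4 up 30.5
```

Measured from the scene view, the knuckles spread to about ±60 mm at 75–100 mm above the tip, and clear the gate bar at this height. I'll lift and offset the fist near the hinge. First push on front_a, at tip height 32 mm.

Emit:
{"method": "jog_arm", "body": {
  "targets": [
    [255,-0.012,-0.002,0,0],
    [255,-0.022,-0.002,0,0],
    [255,-0.032,-0.002,0,0],
    [255,-0.042,-0.002,0,0],
    [255,-0.052,-0.002,0,0],
    [255,-0.062,-0.002,0,0],
    [255,-0.072,-0.002,0,0],
    [255,-0.08,-0.002,0,0],
    [255,-0.088,-0.002,0,0],
    [255,-0.095,-0.002,0,0],
    [255,-0.1,-0.002,0,0]
  ]
}}

```text
clock: 3.35
position: [544.7, 145.3, 32.2]
ee_rot: [-3.141, -0.0, 3.092]
contact_force: [-3.3, -0.9, 1.3]
grip_width: 0.3
```

```bash
python3 - <<'E'
from h import *
goto(-30,90,32)
cv2.imwrite('pics/s4.png',cv2.resize(bot.snapshot('scene')[130:280,200:380],None,fx=4,fy=4,interpolation=cv2.INTER_CUBIC))
E
```

```text
t 3.35 rack now -70.7 89.4 z 32.2 yaw 3.092 F [-3.3 -0.9  1.3] grip 0.3
world [585.4 143.8  32. ] shift m [-0.0407  0.0006  0.0002] turn -0.000
```

View pics/s4.png

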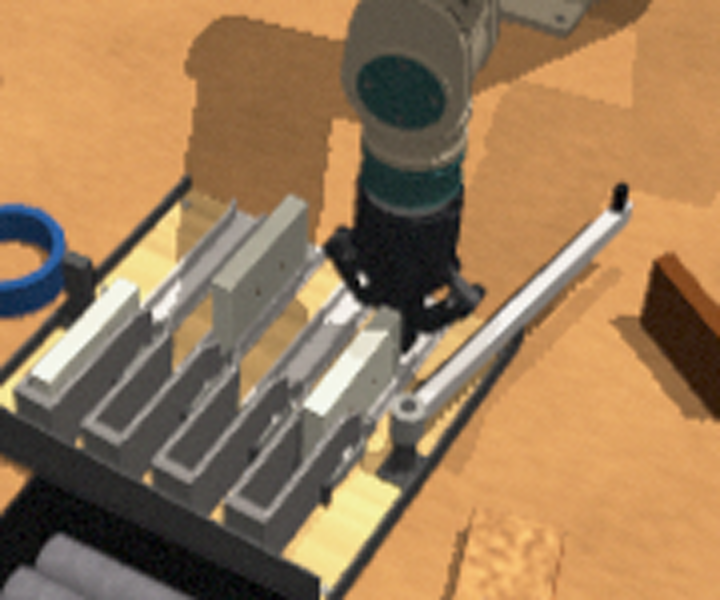

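Front_a stays level and the force has dropped to 3 N, so it is past the clip's peak. I'll go on to about x=-32, back off, lift to z=40, and shift 4 mm away from the hinge.

Emit:
{"method": "jog_arm", "body": {
  "targets": [
    [255,-0.01,0,0,0],
    [255,-0.02,0,0,0],
    [255,-0.03,0,0,0],
    [255,-0.038,0,0,0],
    [255,-0.038,0,0,0],
    [255,-0.032,0,0,0],
    [255,-0.03,-0.001,-0.004,0],
    [255,-0.03,-0.003,-0.008,0],
    [255,-0.03,-0.003,-0.008,0]
  ]
}}

```text
clock: 4.3
position: [574.7, 140.9, 41.4]
ee_rot: [3.141, 0.002, 3.092]
contact_force: [0.4, -0.8, -0.3]
grip_width: 0.0
```

```bash
python3 - <<'E'
from h import *
goto(13,86,40)
cv2.imwrite('pics/s5.png',cv2.resize(bot.snapshot('scene')[130:280,200:380],None,fx=4,fy=4,interpolation=cv2.INTER_CUBIC))
E
```

```text
t 4.30 rack now -40.6 86.6 z 41.4 yaw 3.092 F [ 0.4 -0.8 -0.3] grip 0.0
world [628.2 137.7  40. ] shift m [-0.0536 -0.0006  0.0014] turn 0.000
```

View pics/s5.png

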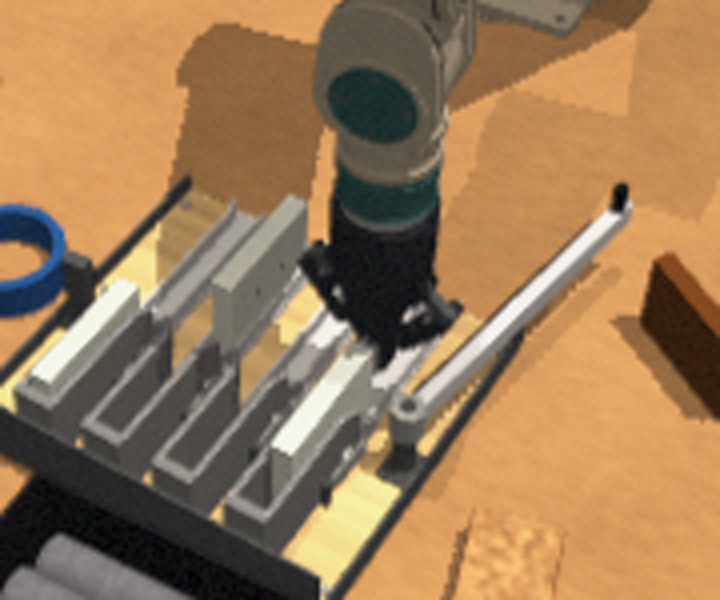

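Emit:
{"method": "jog_arm", "body": {
  "targets": [
    [255,-0.008,0,0.001,0],
    [255,-0.016,0,0.001,0],
    [255,-0.024,0,0.001,0],
    [255,-0.031,0,0.001,0],
    [255,-0.037,0,0.001,0],
    [255,-0.042,0,0.001,0],
    [255,-0.045,0,0.001,0],
    [255,-0.046,0,0.001,0]
  ]
}}

```text
clock: 5.15
position: [620.2, 138.6, 39.2]
ee_rot: [-3.141, -0.0, 3.092]
contact_force: [-4.6, -0.2, 1.1]
grip_width: -0.0
```

```bash
python3 - <<'E'
from h import *
goto(13,86,40)
cv2.imwrite('pics/s6.png',cv2.resize(bot.snapshot('scene')[130:280,200:380],None,fx=4,fy=4,interpolation=cv2.INTER_CUBIC))
E
```

```text
t 5.15 rack now 5.0 86.5 z 39.2 yaw 3.092 F [-4.6 -0.2  1.1] grip -0.0
world [628.2 137.7  40. ] shift m [-0.008  -0.0005 -0.0008] turn -0.000
```

View pics/s6.png

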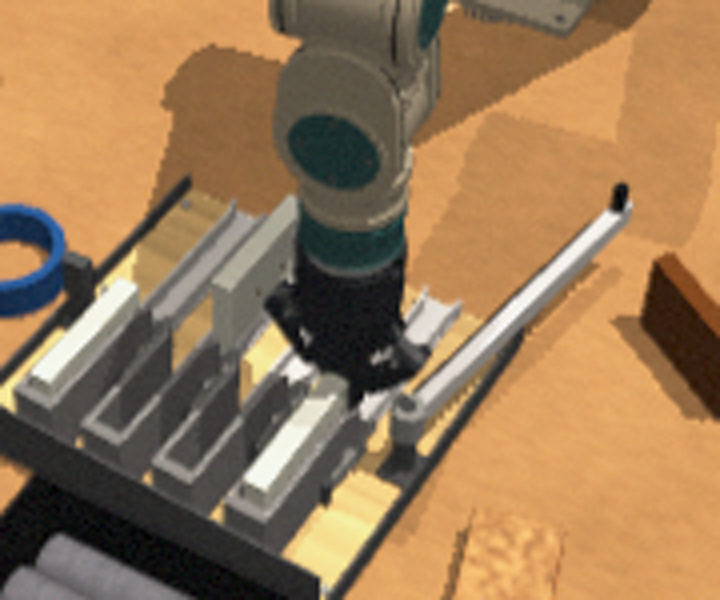

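Emit:
{"method": "jog_arm", "body": {
  "targets": [
    [255,-0.002,0,0,0],
    [255,-0.004,0,0,0],
    [255,-0.006,0,0,0],
    [255,-0.008,0,0,0],
    [255,-0.008,0,0,0]
  ]
}}

```text
clock: 5.7
position: [624.7, 138.5, 38.5]
ee_rot: [-3.142, -0.006, 3.092]
contact_force: [-9.0, 1.7, 3.6]
grip_width: 0.0
```

```bash
python3 - <<'E'
from h import *
goto(13,86,40)
E
```

```text
t 5.70 rack now 9.6 86.6 z 38.5 yaw 3.092 F [-9.   1.7  3.6] grip 0.0
world [628.2 137.7  40. ] shift m [-0.0034 -0.0006 -0.0015] turn 0.001
```

Emit:
{"method": "jog_arm", "body": {
  "targets": [
    [255,-0.002,0,0,0],
    [255,-0.004,0,0,0],
    [255,-0.005,0,0,0],
    [255,-0.005,0,0,0]
  ]
}}

```text
clock: 6.1
position: [624.5, 138.4, 36.9]
ee_rot: [-3.141, -0.016, 3.093]
contact_force: [-17.6, 2.5, 5.3]
grip_width: 0.2
```

```bash
python3 - <<'E'
from h import *
goto(13,86,40)
cv2.imwrite('pics/s7.png',cv2.resize(bot.snapshot('scene')[170:280,220:340],None,fx=6,fy=5,interpolation=cv2.INTER_CUBIC))
E
```

```text
t 6.10 rack now 9.3 86.6 z 36.9 yaw 3.093 F [-17.6   2.5   5.3] grip 0.2
world [628.2 137.7  40. ] shift m [-0.0037 -0.0006 -0.0031] turn 0.001
```

View pics/s7.png

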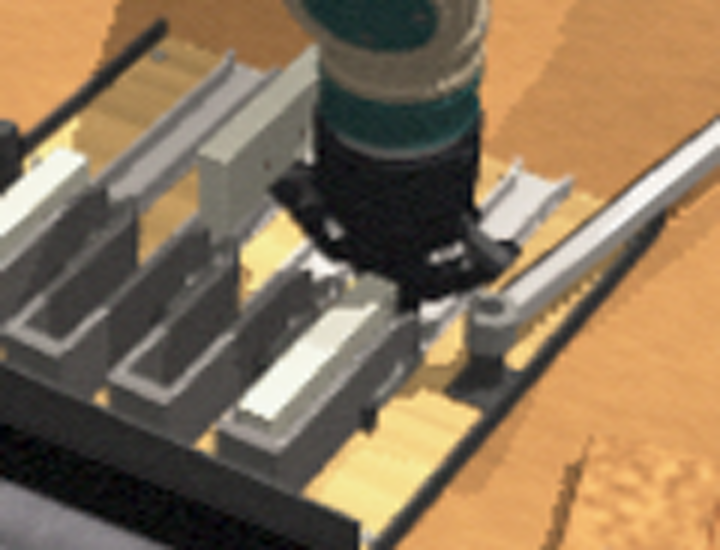

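Emit:
{"method": "jog_arm", "body": {
  "targets": [
    [255,0.006,0,0.0,0],
    [255,0.014,0,-0.005,0],
    [255,0.022,0,-0.02,0],
    [255,0.03,0,-0.05,0],
    [255,0.06,0.01,-0.08,0],
    [255,0.1,0.04,-0.09,0],
    [255,0.14,0.07,-0.09,0],
    [255,0.17,0.1,-0.09,0],
    [255,0.175,0.115,-0.09,0],
    [255,0.175,0.115,-0.09,0]
  ]
}}

```text
clock: 7.15
position: [464.6, 263.7, 131.3]
ee_rot: [3.14, 0.004, 3.095]
contact_force: [0.7, -0.2, -0.7]
grip_width: 0.1
```

```bash
python3 - <<'E'
from h import *
goto(-165,-30,120)
cv2.imwrite('pics/t8.png',cv2.resize(bot.snapshot('top')[100:250,160:310],None,fx=4,fy=4,interpolation=cv2.INTER_CUBIC))
cv2.imwrite('pics/s8.png',cv2.resize(bot.snapshot('scene')[170:280,220:340],None,fx=6,fy=5,interpolation=cv2.INTER_CUBIC))
E
```

```text
t 7.15 rack now -156.6 203.7 z 131.3 yaw 3.095 F [ 0.7 -0.2 -0.7] grip 0.1
world [444.6  30.7 120. ] shift m [ 0.0091 -0.2337  0.0113] turn 0.003
```

View pics/t8.png

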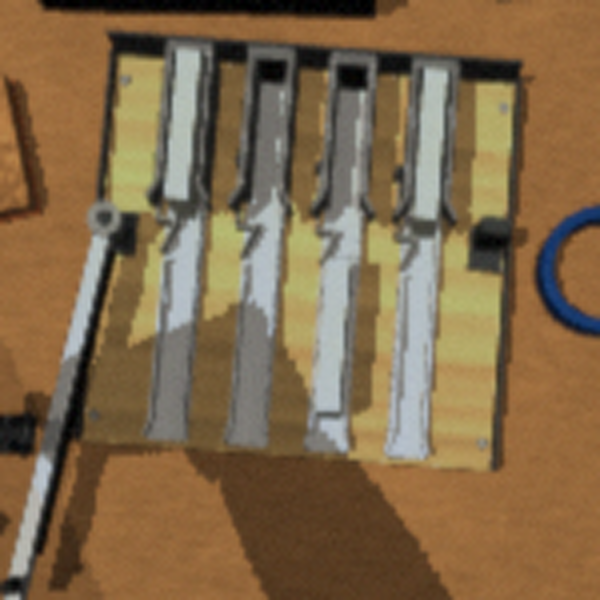

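View pics/s8.png

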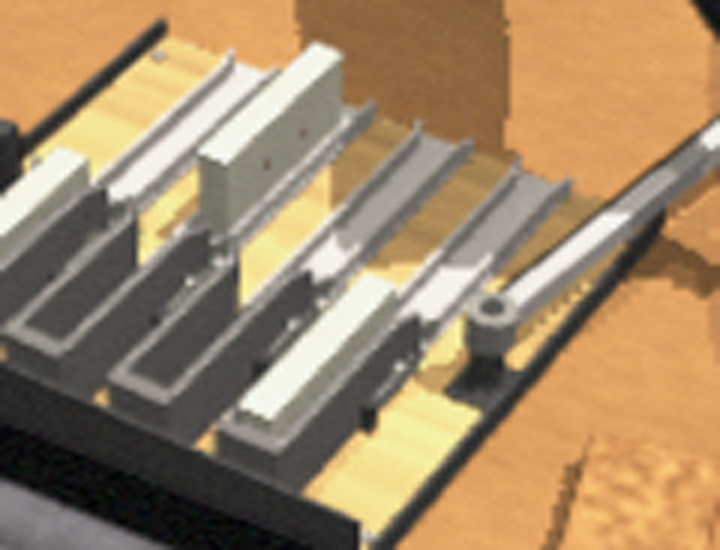

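I shifted to the wrong side (+y), but at 130 mm height nothing was touched. Front_a is home: top-view near edge at (180,200), clip lip across at (172,232) just like clip_c. Now to behind front_b.

Emit:
{"method": "jog_arm", "body": {
  "targets": [
    [255,0.002,-0.025,0,0],
    [255,0.004,-0.06,0,0],
    [255,0.006,-0.1,0,0],
    [255,0.009,-0.14,0,0],
    [255,0.009,-0.18,0,0],
    [255,0.009,-0.215,0,0],
    [255,0.009,-0.23,0.01,0.003],
    [255,0.009,-0.234,0.04,0.003],
    [255,0.009,-0.234,0.07,0.003],
    [255,0.009,-0.234,0.09,0.003],
    [255,0.009,-0.234,0.099,0.003],
    [255,0.009,-0.234,0.099,0.003]
  ]
}}

```text
clock: 8.45
position: [442.9, 27.4, 29.5]
ee_rot: [-3.141, -0.002, 3.087]
contact_force: [-0.9, 0.6, -0.7]
grip_width: 0.3
```

```bash
python3 - <<'E'
from h import *
goto(-70,-30,32)
cv2.imwrite('pics/s9.png',cv2.resize(bot.snapshot('scene')[110:260,200:380],None,fx=4,fy=4,interpolation=cv2.INTER_CUBIC))
E
```

```text
t 8.45 rack now -166.6 -33.4 z 29.5 yaw 3.087 F [-0.9  0.6 -0.7] grip 0.3
world [539.5  26.   32. ] shift m [-0.0966  0.0039 -0.0025] turn -0.005
```

View pics/s9.png

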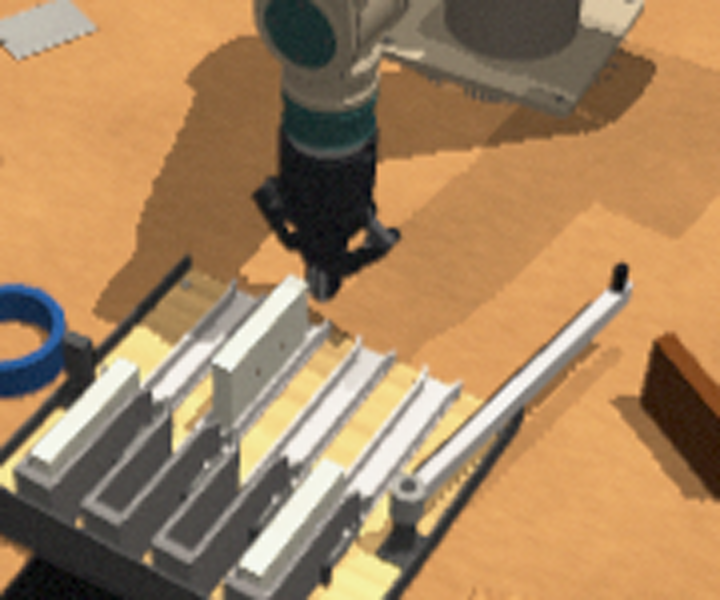

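Emit:
{"method": "jog_arm", "body": {
  "targets": [
    [255,0,0.003,-0.003,-0.005],
    [255,-0.01,0.003,-0.003,-0.005],
    [255,-0.02,0.003,-0.003,-0.005],
    [255,-0.03,0.003,-0.003,-0.005],
    [255,-0.04,0.003,-0.003,-0.005],
    [255,-0.05,0.003,-0.003,-0.005],
    [255,-0.06,0.003,-0.003,-0.005],
    [255,-0.07,0.003,-0.003,-0.005],
    [255,-0.08,0.003,-0.003,-0.005],
    [255,-0.09,0.003,-0.003,-0.005],
    [255,-0.098,0.003,-0.003,-0.005],
    [255,-0.1,0.003,-0.003,-0.005]
  ]
}}

```text
clock: 9.7
position: [544.5, 25.8, 33.4]
ee_rot: [-3.141, 0.001, 3.094]
contact_force: [-4.7, -0.4, 1.8]
grip_width: 0.4
```

```bash
python3 - <<'E'
from h import *
goto(-30,-30,32)
cv2.imwrite('pics/s10.png',cv2.resize(bot.snapshot('scene')[110:260,200:380],None,fx=4,fy=4,interpolation=cv2.INTER_CUBIC))
E
```

```text
t 9.70 rack now -65.0 -29.9 z 33.4 yaw 3.094 F [-4.7 -0.4  1.8] grip 0.4
world [579.4  24.   32. ] shift m [-0.035  -0.0002  0.0014] turn 0.002
```

View pics/s10.png

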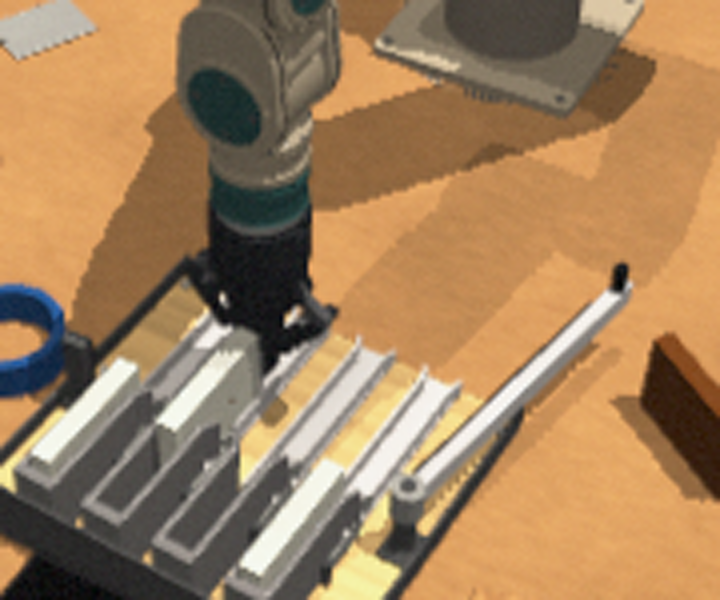

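Emit:
{"method": "jog_arm", "body": {
  "targets": [
    [255,-0.01,0,0,0],
    [255,-0.02,0,0,0],
    [255,-0.028,0,0,0],
    [255,-0.032,0,0,0],
    [255,-0.026,0,0,0],
    [255,-0.024,0,-0.004,0],
    [255,-0.024,0,-0.007,0],
    [255,-0.03,0,-0.007,0],
    [255,-0.038,0,-0.007,0],
    [255,-0.046,0,-0.007,0],
    [255,-0.054,0,-0.007,0],
    [255,-0.06,0,-0.007,0]
  ]
}}

```text
clock: 10.95
position: [603.4, 23.1, 39.9]
ee_rot: [-3.141, -0.001, 3.094]
contact_force: [-4.2, -0.3, 2.3]
grip_width: -0.1
```

```bash
python3 - <<'E'
from h import *
goto(10,-31,40)
cv2.imwrite('pics/s11.png',cv2.resize(bot.snapshot('scene')[110:260,200:380],None,fx=4,fy=4,interpolation=cv2.INTER_CUBIC))
E
```

```text
t 10.95 rack now -6.1 -29.7 z 39.9 yaw 3.094 F [-4.2 -0.3  2.3] grip -0.1
world [619.3  21.   40. ] shift m [-0.0161 -0.0013 -0.0001] turn 0.002
```

View pics/s11.png

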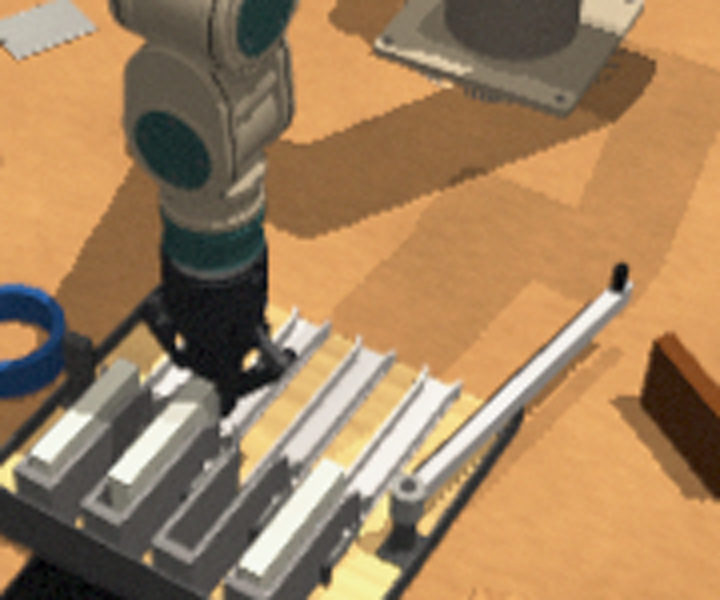

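Emit:
{"method": "jog_arm", "body": {
  "targets": [
    [255,-0.005,-0.001,0,0],
    [255,-0.009,-0.001,0,0],
    [255,-0.013,-0.001,0,0],
    [255,-0.016,-0.001,0,0],
    [255,-0.019,-0.001,0,0],
    [255,-0.022,-0.001,0,0],
    [255,-0.022,-0.001,0,0],
    [255,-0.022,-0.001,0,0]
  ]
}}

```text
clock: 11.8
position: [618.2, 21.6, 38.2]
ee_rot: [-3.142, -0.013, 3.094]
contact_force: [-13.9, 0.5, 3.2]
grip_width: -0.1
```

```bash
python3 - <<'E'
from h import *
goto(10,-31,40)
cv2.imwrite('pics/s12.png',cv2.resize(bot.snapshot('scene')[170:280,200:320],None,fx=6,fy=5,interpolation=cv2.INTER_CUBIC))
E
```

```text
t 11.80 rack now 8.9 -30.4 z 38.2 yaw 3.094 F [-13.9   0.5   3.2] grip -0.1
world [619.3  21.   40. ] shift m [-0.0011 -0.0006 -0.0018] turn 0.002
```

View pics/s12.png

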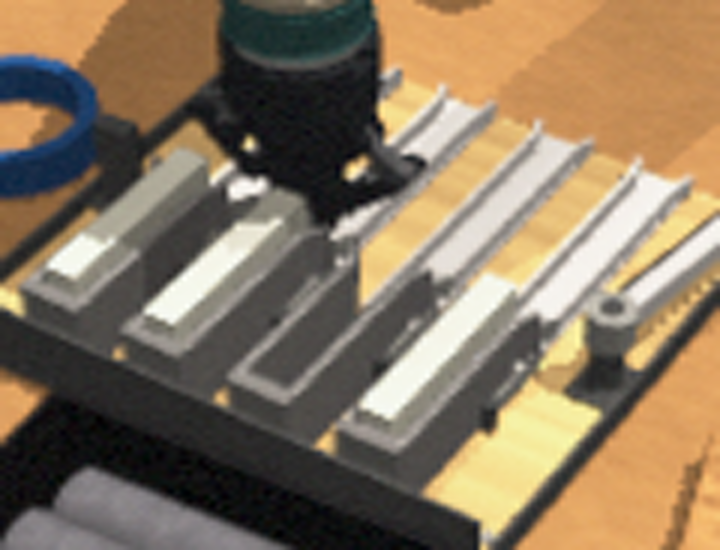

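Emit:
{"method": "jog_arm", "body": {
  "targets": [
    [255,0.006,0,0.0,0],
    [255,0.014,0,-0.005,0],
    [255,0.022,0,-0.02,0],
    [255,0.03,0,-0.05,0],
    [255,0.05,0.01,-0.08,0],
    [255,0.08,0.04,-0.1,0],
    [255,0.11,0.07,-0.11,0],
    [255,0.14,0.1,-0.11,0],
    [255,0.17,0.14,-0.11,0],
    [255,0.18,0.18,-0.11,0],
    [255,0.185,0.21,-0.11,0],
    [255,0.185,0.22,-0.11,0]
  ]
}}

```text
clock: 13.05
position: [451.3, 252.6, 152.6]
ee_rot: [3.139, 0.004, 3.097]
contact_force: [-0.5, -0.8, -0.4]
grip_width: 0.1
```

```bash
python3 - <<'E'
from h import *
p=np.load('rk.npy')
goto(-170,220,57)
h=rack(p,[8,140,63])[0]; f=np.array([361.2,247.5]); c,s=np.cos(p[2]),np.sin(p[2]);d=f-h[:2]
dr=np.array([c*d[0]+s*d[1],-s*d[0]+c*d[1]]);print('gate dir rack',dr,np.hypot(*dr),'theta',np.arctan2(-dr[0],-dr[1]))
t=bot.snapshot('top');cv2.imwrite('pics/t13f.png',t)
cv2.imwrite('pics/t13.png',cv2.resize(t[100:250,160:310],None,fx=4,fy=4,interpolation=cv2.INTER_CUBIC))
cv2.imwrite('pics/w13.png',bot.snapshot('wrist'))
E
```

```text
t 13.05 rack now -169.3 191.9 z 152.6 yaw 3.097 F [-0.5 -0.8 -0.4] grip 0.1
world [452.1 280.6  57. ] shift m [0.0005 0.0281 0.0956] turn 0.006
gate dir rack [-267.10461835   42.36892804] 270.44408517365775 theta 1.7281086439910154
```

View pics/t13.png

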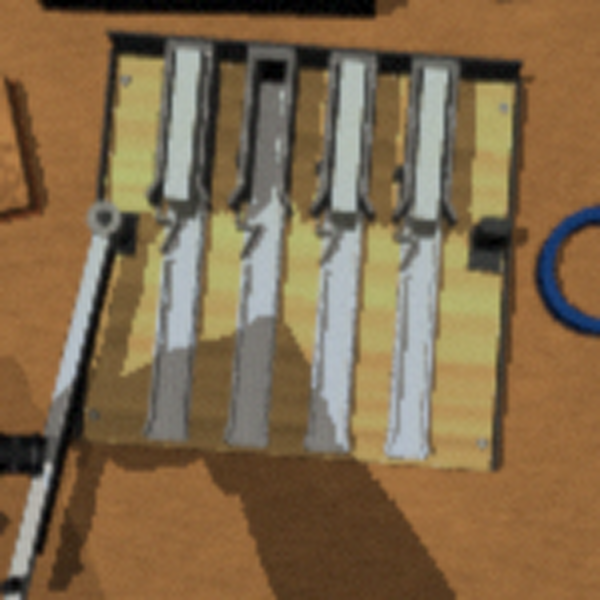

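View pics/w13.png

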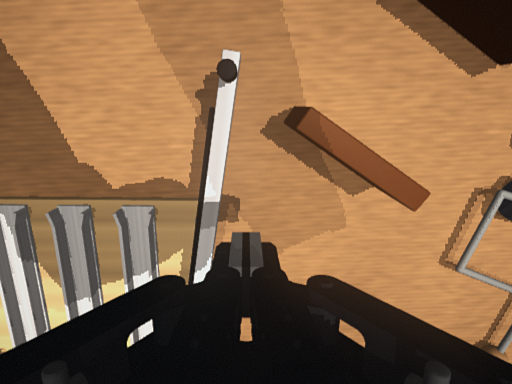

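All three white fronts are now home. In the top view each has its near edge on one line, with the clip lips across at (172,235), (330,240) and (408,247). I measure the gate at θ≈1.73 and will set the fist outside the bar and sweep the arc.

Emit:
{"method": "jog_arm", "body": {
  "targets": [
    [255,0,0.01,0,0.006],
    [255,0,0.018,0.01,0.006],
    [255,0,0.018,0.04,0.006],
    [255,0,0.018,0.07,0.006],
    [255,0,0.018,0.088,0.006],
    [255,0,0.018,0.092,0.006],
    [255,0,0.018,0.092,0.006]
  ]
}}

```text
clock: 13.85
position: [451.1, 266.9, 57.3]
ee_rot: [-3.14, -0.002, 3.087]
contact_force: [-0.4, 0.0, 0.7]
grip_width: -0.1
```

```bash
python3 - <<'E'
from h import *
goto(-170,210,60)
cv2.imwrite('pics/s14.png',cv2.resize(bot.snapshot('scene')[130:280,240:420],None,fx=4,fy=4,interpolation=cv2.INTER_CUBIC))
p=np.load('rk.npy');s=bot.get_state();c,sn=np.cos(p[2]),np.sin(p[2]);d=s['position'][:2]-p[:2]
x0,y0=c*d[0]+sn*d[1],-sn*d[0]+c*d[1]
for th in np.arange(1.75,-.01,-.08):
    x=8-180*np.sin(th)-21*np.cos(th);y=140-180*np.cos(th)+21*np.sin(th)
    print('%.2f'%th,'rack %.0f %.0f'%(x,y),'shift %.3f %.3f'%(-(x-x0)/1000,(y-y0)/1000))
E
```

```text
t 13.85 rack now -170.3 206.3 z 57.3 yaw 3.087 F [-0.4  0.   0.7] grip -0.1
world [451.6 270.7  60. ] shift m [-0.0002  0.0037 -0.0027] turn -0.005
1.75 rack -165 193 shift -0.004 -0.014
1.67 rack -169 179 shift -0.000 -0.028
1.59 rack -172 164 shift 0.002 -0.042
1.51 rack -173 150 shift 0.004 -0.057
1.43 rack -173 136 shift 0.004 -0.071
1.35 rack -172 121 shift 0.003 -0.086
1.27 rack -170 107 shift 0.001 -0.100
1.19 rack -167 93 shift -0.002 -0.114
1.11 rack -163 79 shift -0.007 -0.128
1.03 rack -157 65 shift -0.012 -0.141
0.95 rack -151 52 shift -0.019 -0.154
0.87 rack -143 40 shift -0.026 -0.167
0.79 rack -135 28 shift -0.035 -0.179
0.71 rack -125 17 shift -0.044 -0.190
0.63 rack -115 7 shift -0.054 -0.200
0.55 rack -104 -2 shift -0.065 -0.209
0.47 rack -92 -11 shift -0.077 -0.218
0.39 rack -80 -18 shift -0.089 -0.225
0.31 rack -67 -25 shift -0.102 -0.232
0.23 rack -53 -30 shift -0.116 -0.237
0.15 rack -40 -35 shift -0.130 -0.242
0.07 rack -26 -38 shift -0.144 -0.245
```

View pics/s14.png

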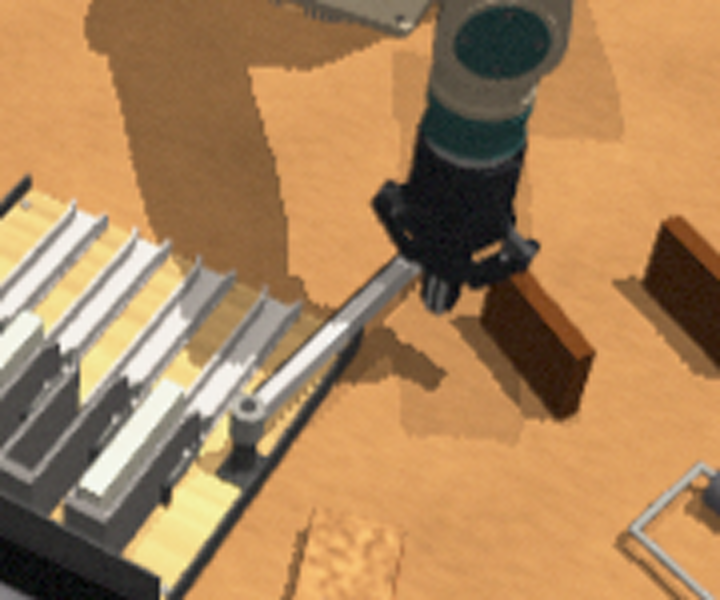

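Emit:
{"method": "jog_arm", "body": {
  "targets": [
    [255,-0.002,-0.008,-0.003,-0.005],
    [255,0,-0.02,-0.003,-0.005],
    [255,0.001,-0.035,-0.003,-0.005],
    [255,0.003,-0.05,-0.003,-0.005],
    [255,0.004,-0.064,-0.003,-0.005],
    [255,0.004,-0.078,-0.003,-0.005],
    [255,0.002,-0.093,-0.003,-0.005],
    [255,-0.001,-0.107,-0.003,-0.005],
    [255,-0.004,-0.121,-0.003,-0.005],
    [255,-0.009,-0.134,-0.003,-0.005],
    [255,-0.015,-0.147,-0.003,-0.005],
    [255,-0.022,-0.16,-0.003,-0.005]
  ]
}}

```text
clock: 15.1
position: [465.1, 105.6, 61.2]
ee_rot: [3.141, -0.0, 3.093]
contact_force: [1.1, 0.3, 0.1]
grip_width: -0.1
```

```bash
python3 - <<'E'
from h import *
goto(-143,40,60)
cv2.imwrite('pics/s15.png',cv2.resize(bot.snapshot('scene')[130:280,220:400],None,fx=4,fy=4,interpolation=cv2.INTER_CUBIC))
p=np.load('rk.npy');s=bot.get_state();c,sn=np.cos(p[2]),np.sin(p[2]);d=s['position'][:2]-p[:2]
x0,y0=c*d[0]+sn*d[1],-sn*d[0]+c*d[1]
for th in np.arange(.87,-.01,-.08):
    x=8-180*np.sin(th)-21*np.cos(th);y=140-180*np.cos(th)+21*np.sin(th)
    print('%.2f'%th,'rack %.0f %.0f'%(x,y),'shift %.3f %.3f'%(-(x-x0)/1000,(y-y0)/1000))
E
```

```text
t 15.10 rack now -148.2 45.8 z 61.2 yaw 3.093 F [1.1 0.3 0.1] grip -0.1
world [470.1  99.5  60. ] shift m [-0.0052 -0.0058  0.0012] turn 0.001
0.87 rack -143 40 shift -0.003 -0.004
0.79 rack -135 28 shift -0.012 -0.016
0.71 rack -125 17 shift -0.021 -0.027
0.63 rack -115 7 shift -0.032 -0.037
0.55 rack -104 -2 shift -0.043 -0.047
0.47 rack -92 -11 shift -0.054 -0.055
0.39 rack -80 -18 shift -0.067 -0.063
0.31 rack -67 -25 shift -0.080 -0.069
0.23 rack -53 -30 shift -0.093 -0.075
0.15 rack -40 -35 shift -0.107 -0.079
0.07 rack -26 -38 shift -0.121 -0.082
```

View pics/s15.png

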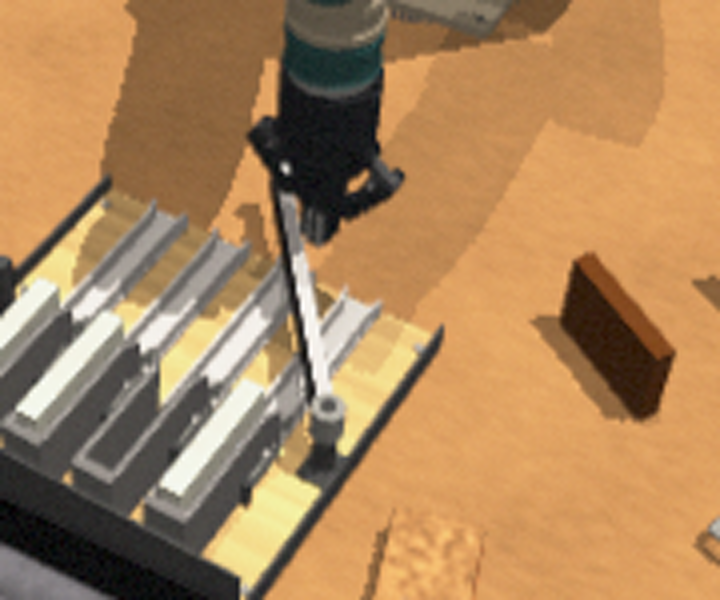

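Emit:
{"method": "jog_arm", "body": {
  "targets": [
    [255,-0.008,-0.01,0.001,0],
    [255,-0.016,-0.022,0.001,0],
    [255,-0.026,-0.032,0.001,0],
    [255,-0.037,-0.042,0.001,0],
    [255,-0.049,-0.051,0.001,0],
    [255,-0.061,-0.059,0.001,0],
    [255,-0.073,-0.066,0.001,0],
    [255,-0.085,-0.071,0.001,0],
    [255,-0.097,-0.076,0.001,0],
    [255,-0.107,-0.079,0.001,0],
    [255,-0.115,-0.081,0.001,0],
    [255,-0.12,-0.082,0.001,0]
  ]
}}

```text
clock: 16.35
position: [581.7, 18.8, 60.3]
ee_rot: [-3.141, 0.0, 3.093]
contact_force: [-1.1, 1.1, 0.6]
grip_width: -0.2
```

```bash
python3 - <<'E'
from h import *
goto(-10,-38,60)
cv2.imwrite('pics/s16.png',cv2.resize(bot.snapshot('scene')[130:280,200:380],None,fx=4,fy=4,interpolation=cv2.INTER_CUBIC))
E
```

```text
t 16.35 rack now -27.4 -35.1 z 60.3 yaw 3.093 F [-1.1  1.1  0.6] grip -0.2
world [599.  15.  60.] shift m [-0.0174 -0.0029  0.0003] turn 0.001
```

View pics/s16.png

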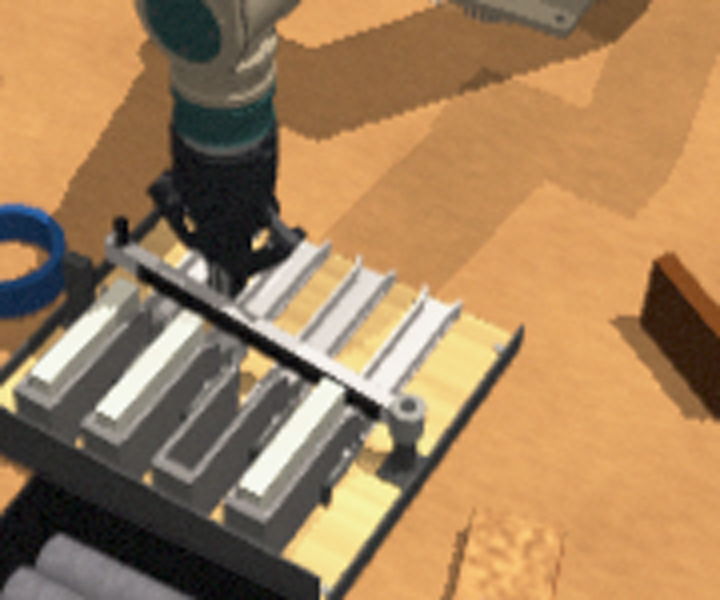

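Emit:
{"method": "jog_arm", "body": {
  "targets": [
    [255,-0.004,0,0,0],
    [255,-0.008,0,0,0],
    [255,-0.012,0,0,0],
    [255,-0.015,0,0,0],
    [255,-0.017,0,0,0],
    [255,-0.018,0,0,0],
    [255,-0.018,0,0,0]
  ]
}}

```text
clock: 17.1
position: [598.9, 18.1, 60.3]
ee_rot: [3.142, 0.0, 3.093]
contact_force: [-0.2, -0.5, -0.5]
grip_width: 0.2
```

```bash
python3 - <<'E'
from h import *
goto(-10,-38,60)
cv2.imwrite('pics/s17.png',cv2.resize(bot.snapshot('scene')[130:280,200:380],None,fx=4,fy=4,interpolation=cv2.INTER_CUBIC))
E
```

```text
t 17.10 rack now -10.2 -34.9 z 60.3 yaw 3.093 F [-0.2 -0.5 -0.5] grip 0.2
world [599.  15.  60.] shift m [-0.0002 -0.0031  0.0003] turn 0.001
```

View pics/s17.png

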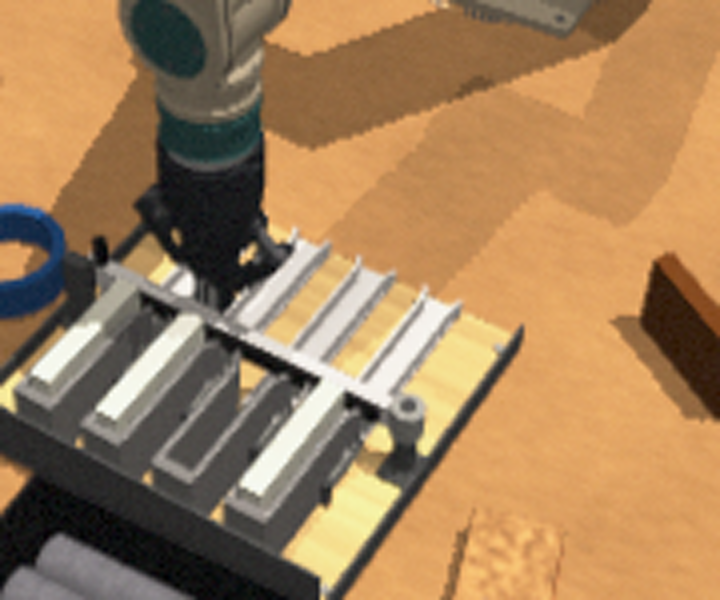

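Nearly closed, with no end force yet. I'll continue in small steps.

Emit:
{"method": "jog_arm", "body": {
  "targets": [
    [255,-0.002,0,0,0],
    [255,-0.004,0,0,0],
    [255,-0.005,0,0,0],
    [255,-0.006,0,0,0],
    [255,-0.006,0,0,0]
  ]
}}

```text
clock: 17.65
position: [599.0, 18.2, 59.6]
ee_rot: [-3.141, -0.011, 3.093]
contact_force: [-11.9, -0.0, 9.9]
grip_width: 0.0
```

```bash
python3 - <<'E'
from h import *
goto(-10,-38,60)
E
```

```text
t 17.65 rack now -10.2 -34.8 z 59.6 yaw 3.093 F [-11.9  -0.    9.9] grip 0.0
world [599.  15.  60.] shift m [-0.0002 -0.0032 -0.0004] turn 0.001
```

End stop reached: 12 N with no motion, and the bar face is at the closed position. I'll retreat straight back and up, then check.

Emit:
{"method": "jog_arm", "body": {
  "targets": [
    [255,0.006,0,0,0],
    [255,0.014,0,0,0],
    [255,0.03,0,-0.01,0],
    [255,0.06,0,-0.03,0],
    [255,0.1,0,-0.06,0],
    [255,0.14,0,-0.1,0],
    [255,0.17,0.03,-0.14,0],
    [255,0.19,0.07,-0.17,0],
    [255,0.19,0.11,-0.18,0],
    [255,0.19,0.15,-0.18,0],
    [255,0.19,0.19,-0.18,0],
    [255,0.19,0.22,-0.18,0]
  ]
}}

```text
clock: 18.85
position: [426.1, 249.5, 241.3]
ee_rot: [3.14, 0.003, 3.095]
contact_force: [0.8, -1.0, -0.0]
grip_width: 0.1
```

```bash
python3 - <<'E'
from h import *
goto(-10,-38,60)
t=bot.snapshot('top')
cv2.imwrite('pics/t18.png',cv2.resize(t[100:220,170:310],None,fx=5.5,fy=5,interpolation=cv2.INTER_CUBIC))
cv2.imwrite('pics/s18.png',cv2.resize(bot.snapshot('scene')[160:280,185:345],None,fx=5,fy=5,interpolation=cv2.INTER_CUBIC))
E
```

```text
t 18.85 rack now -194.3 187.6 z 241.3 yaw 3.095 F [ 0.8 -1.  -0. ] grip 0.1
world [599.  15.  60.] shift m [-0.1837 -0.2261  0.1813] turn 0.003
```

View pics/t18.png

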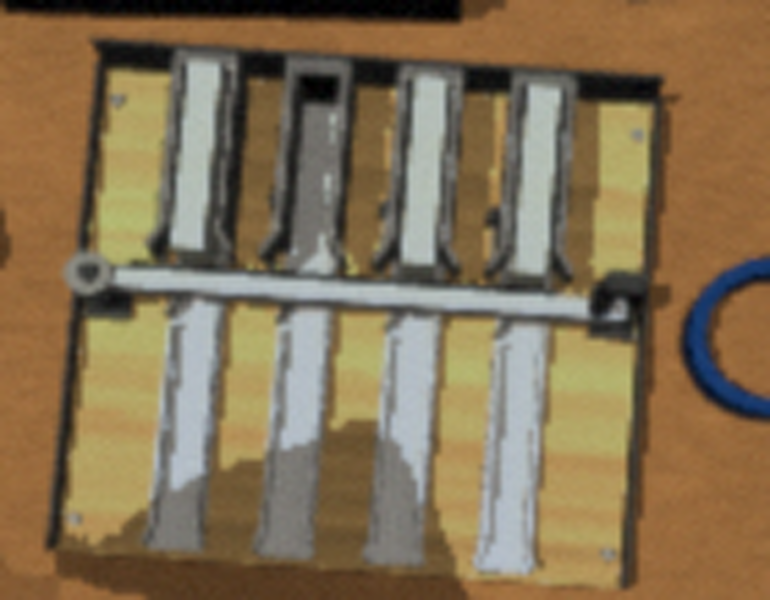

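View pics/s18.png

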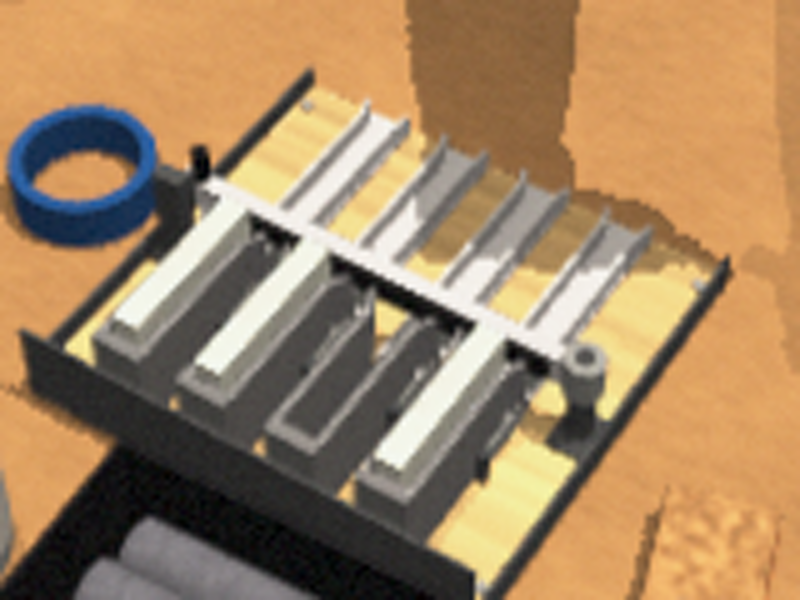

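The gate lies parallel to the rack edge, its end resting at the keeper (630,308). All three fronts are home behind it, and the tape roll and sanding block are undisturbed. Handing in.

```bash
python3 -c "
from rig import bot
print(bot.job_done(), bot.get_state()['clock'])"
```

```text
the job is handed in; nothing more can be done
the job is handed in; nothing more can be done
```

The two loose fronts are pushed home along their channels, and the gate is closed across all three. I handed the job in at about 19 s on the robot's clock, with the arm clear of everything.

- **Fronts:** I pushed front_a (leftmost slot) and front_b (third slot) until they stopped against the back stops, at about 18 N and 14 N. In the last pictures all three fronts line up. I saw the clip lips across behind each one before closing the gate. The clips were judged from those pictures only, as their angles can't be read directly.
- **Gate:** I swung it in until it stopped, at about 12 N with no further movement. In the final top view the bar runs parallel to the rack edge with its end at the keeper post.
- **Bystanders:** The home front_c, tape roll, sanding block and brown slabs look untouched. The arm never went near the paint can, and I did not check it separately.
- **One slip:** After front_a I moved sideways the wrong way, but 130 mm up and without touching anything. I corrected it at once.

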